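# Lock the castle nut of the soil sieve shaker

## Task

The clamp nut of the soil sieve shaker has worked loose: tighten the castle nut clockwise until it is snug (its white paint stripe meets the stripe on the washer under it), then turn it a little further, only as far as the first slot that lines up with the locking pin. Slide the locking pin fully home by its black knob, through the slot into the cross hole of the stud, and let go. Do not overtighten the nut past that first slot, and leave the other things on the bench and on the lid where they are.

Things in the scene. Friction and masses are not known exactly. Their poses are not given: they have to be found in the camera images.
- shaker: round white sieve shaker, fixed: base 260 mm wide, 200 mm steel sieve on it under a flat steel lid, lid top 145 mm above the bench. Origin: centre of the underside, on the axis of the upright stud and nut; z up. On the lid round the stud a fixed dark washer, 88 mm wide, top at 149 mm, with a white paint stripe 6 mm wide from its rim inwards along the shaker's +y direction.
- nut (a joint): turning of the castle nut about the stud (rad), clockwise seen from above: 0 = just snug (its white stripe, on flange and one hexagon corner, meets the washer's), negative = loose. Starts 0.7 to 2.0 loose; a slot first lines up 0.3 to 0.8 past snug; over 1.15 is overtightened. Turning takes 0.2 N m when loosest, rising evenly to 0.4; stays where left, height stays the same.
- nut_grip (a point): steel castle nut, point on its axis at mid-height of its hexagon (163 mm above the bench). Dark flange 60 mm wide at 149 to 153 mm; hexagon 46 mm across flats at 153 to 173 mm, gripped here; crown 40 mm wide at 173 to 185 mm with six slots 9 mm wide, open on top, one over each flat. Turns with the nut: x axis through two facing flats and slots; at nut = 0 its axes are the shaker's.
- slot_a (a point): point on the nut's axis 179 mm above the bench, in the middle of the crown's height; its x axis runs along the first pair of facing slots (same x axis as nut_grip).
- slot_b (a point): as slot_a, for the second pair of slots: x axis 60 degrees counterclockwise from that of slot_a.
- slot_c (a point): as slot_a, for the third pair of slots: x axis 120 degrees counterclockwise from that of slot_a.
- lock: fixed stud, 16 mm thick, top at 191 mm with a scribed line along its cross hole, and, on a bar on the lid, an aluminium guide 20 mm wide, 72 to 135 mm from the stud's axis, top at 184 mm. Origin: on the stud's axis at the lid's top, z up. x points level along the cross hole from stud to guide; the pin slides along -x. The pin enters when a slot's x axis is parallel to this x within 0.08 rad.
- pin (a joint): travel of the locking pin towards the stud (m): 0 = drawn back, 0.070 = fully home (end stop). Round-ended steel pin 5.5 mm thick, its middle 179 mm above the bench; its tip is 70 mm from the stud's axis at 0, on the axis when home. Starts at 0 to 0.008. Slides with about 2 N, stays where left, and stops against the crown (at about 0.050) if no slot lines up.
- pin_knob (a point): middle of the pin's upright black knob, a round cylinder 16 mm thick and 30 mm high, from 189 to 219 mm above the bench (this point at 205 mm). Moves with the pin: 106 mm from the stud's axis when drawn back, 36 mm when home.
- beaker_big: bystander: beaker with soil, 84 mm wide, 110 mm high, on the bench near the shaker; origin under its centre.
- beaker_small: bystander: beaker with soil, 60 mm wide, 80 mm high, on the bench near the shaker; origin under its centre.
- dropper: bystander: small white bottle, 34 mm wide, 65 mm high; origin under its centre.
- spray: bystander: spray bottle with a green trigger head, 80 mm wide, 177 mm high; origin under its centre.
- spatula: bystander: steel lab spoon 180 mm long, lying on the bench; origin at its middle, underside.
- brush: bystander: small sieve brush 72 mm long, 14 mm wide, 10 mm high, lying on the shaker's lid 82 mm from the stud's axis; origin at its middle, underside.
- plain_nut: bystander: small plain hexagon nut, 24 mm across, 13 mm high, lying on the lid about 84 mm from the stud's axis; origin under its centre.

How it is judged (in metres and radians):
On the way, in this order (a step that is already met when the one before it is completed fails the run):
1. the nut is turned clockwise until snug (value of joint nut above 0 rad).
2. the nut is turned on until a slot lines up with the pin (angle between the x axis of any of slot_a, slot_b, slot_c and the x axis of lock, either way round below 0.1 rad and value of joint nut above 0.1 rad), for 0.2 s.
3. the locking pin is slid fully home (value of joint pin above 0.066 m), for 0.2 s.
At the end, for the whole second after the job is handed in: The nut rests past snug (joint nut between 0.1 and 1.15 rad) with a pair of slots in line with the pin and cross hole (within 0.12 rad), and the locking pin rests home through the slot (joint pin over 0.066 m of 0.070) (value of joint nut between 0.1 and 1.15 rad and angle between the x axis of any of slot_a, slot_b, slot_c and the x axis of lock, either way round below 0.12 rad and value of joint pin above 0.066 m and velocity of joint nut between -0.05 and 0.05 rad/s and velocity of joint pin between -0.005 and 0.005 m/s); the robot touches nothing.
It fails at once if the nut is overtightened, more than 1.15 rad past snug (value of joint nut above 1.15 rad).
It fails at once if a bystander is shifted by more than 40 mm (distance of any of beaker_big, beaker_small, dropper, spray, spatula, brush, plain_nut from where it was at the start of the episode above 0.04 m).
It also fails if it takes over 64 s, if anything falls off the work surface, if the arm or the gripper's body presses on something with over 40 N, if the wrist force passes 120 N, or if a joint passes its speed limit or range.

## Robot

A 7-joint arm with a two-finger parallel gripper is mounted at the origin on the work surface. World frame = base frame: x ahead of the robot, y to its left, z up, the work surface at z = 0. Lengths are in mm, angles in degrees, forces in N, time in s.
With the tool pointing down it reaches from about 400 to 875 mm from the base axis. Payload 6.5 kg.
Tool frame: the origin (TCP) lies midway between the tips of the shut fingers; the grasp point (between the pads) lies robot.grip_point_offset behind it (robot.grip_point_offset is the distance from the TCP to the grasp point, in mm); z points along the fingers, y is the line along which they close (so a half turn about z gives the same grasp; the last joint's range is limited). The gripper opens to 88 mm and grips with 3 to 60 N. Pads are 18 mm wide; open, the fingers measure 123 mm over their backs; the gripper's body (75 mm by 187 mm) begins 45 mm behind the grasp point.
Start: joints at [-69.626, 30.733, -0.252, 88.115, 0.149, 61.152, -4.079], TCP at [266.106, 593.024, 238.716] pointing down, gripper open.
Joint ranges: [-154.64, 154.64], [-21.42, 123.67], [-72.66, 72.17], [13.99, 137.28], [-74.86, 254.86], [10.95, 109.41], [-158.01, 158.01]. Speed limits (degrees/s): [136.94, 136.94, 180, 180, 180, 180, 180].

## Interface

Orientations are given as a 3x3 rotation matrix whose columns are the frame's x, y, z axes.
In Python, from workcell import status, grab_frame, ticket, find_in, robot gives the robot as it stands.
- The arm moves only by the shell command python3 -m jog 'ROWS'. ROWS is JSON, a list of rows, each an object of numbers: "fingers": the opening, from -1 (shut) to 1 (fully open); "x", "y", "z": the shift along the world's x, y, z in units of 40 mm (1.0 is 40 mm); "yaw": the turn about the world's z in units of 6 degrees (1.0 is 6 degrees). A call has exactly 5 rows; each row shifts and turns the commanded pose from where the row before left it; what a row does not reach is not made up. A row lasts 1/8 s, in which the tool goes at most 62.5 mm and 10.7 degrees, less where a joint would pass 70% of its speed; a pose out of reach is approached as far as the arm can. A call is refused whole if a number of a shift passes 1 or a number of a turn 1, either way. A call with a gripper value outside its range is refused whole. The fingers move at their own pace and stop on an object; the grip force is fixed at half the most. Time passes only in rows, so rows that do not move let the fingers close, or fill a call up. It gives the time, the measured TCP pose, the force, the opening and the grip force at its end, in the units of the state.
- status.state(): the state, without advancing time (a new reading comes with each control period).
- grab_frame(name): name is "scene" or "side" or "wrist"; returns a dict with "image" (420x560x3 uint8, red, green, blue), "fx", "fy", "cx", "cy" (pixels), "cam_to_world" (4x4, takes a point from camera to world coordinates). Camera axes: x right, y down, z forward; pixel columns grow to the right and rows downward; lengths in mm; the calibration is good to about 2 mm. A picture is of the moment at which its call begins. There is no depth.
- ticket.close_job(): hands the job in; it is judged then, once.
Trained networks look in a picture, given as the dict that the camera call returned (one of the last four; its "shot" number tells which), for a name from the list of things; names that differ only in an ending like _2 or _b are one class to them, and where a whole thing is asked for, a point or a joint stands for the part that bears it (a point fixed in the world has none). Each returns a list of dicts, best first, with "p" (0 to 1); they miss things now and then, are a little off and sometimes report something else, mostly with a low value. They report only what shows in the picture. A call takes as long as a camera call.
- find_in(name, picture): "bbox" ([centre column, centre row, width, height] in pixels, round what is visible of it).
The state is a dict: "t": time; "joint_positions": joint angles; "joint_vel": joint speeds; "joint_efforts": joint torques, N m; "ee_pos": TCP position; "eef_rot": TCP orientation; "ft_force": force on the tool from outside, world axes, zero at the start; "moment": the same for the moment, N m; "width": finger opening in mm; "grasp_force": force on a finger pad.
Only numpy, scipy, OpenCV 4.12 (cv2) and the standard library are available. Lean on these libraries where they do the work, as an engineer would, in place of code of your own. Each camera call takes 0.05 s, during which the arm holds its last target. There are 200 camera calls.

## Working session

There is one attempt and no reset: what is moved stays moved. The work goes in short steps, Python scripts to look and compute and a shell command to move; the robot and the scene stay as the last step left them, time stands still between calls to the robot, and variables do not carry over. Pictures are saved under pics/ and viewed, at most 10 in all, crops included, and the job is handed in when it is done.

```bash
ls; mkdir -p pics
cat > h.py <<'E'
import numpy as np, cv2
from workcell import status, grab_frame, ticket, find_in, robot
def proj(f,P):
    T=np.linalg.inv(f["cam_to_world"]); p=T[:3,:3]@np.array(P,float)+T[:3,3]
    return np.array([f["fx"]*p[0]/p[2]+f["cx"], f["fy"]*p[1]/p[2]+f["cy"]])
def ray(f,u,v,z):
    T=np.array(f["cam_to_world"]); d=T[:3,:3]@np.array([(u-f["cx"])/f["fx"],(v-f["cy"])/f["fy"],1]); o=T[:3,3]
    return o+d*(z-o[2])/d[2]
def save(img,name): cv2.imwrite("pics/"+name,cv2.cvtColor(img,cv2.COLOR_RGB2BGR))
E
python3 - <<'E'
from h import *
ims=[]
print(robot.grip_point_offset)
for n in ("scene","side","wrist"):
    f=grab_frame(n); ims.append(f["image"])
    print(n,np.round(f["cam_to_world"],2).tolist(),f["fx"])
    for k,z in (("shaker",75),("nut_grip",163),("pin_knob",205),("lock",180),("brush",150),("plain_nut",150),("spray",90)):
        for r in find_in(k,f)[:1]:
            print(k,np.round(r["bbox"]),round(r["p"],2),np.round(ray(f,*r["bbox"][:2],z)))
save(np.hstack([cv2.resize(ims[0],(400,300)),cv2.resize(ims[1],(400,300))]),"a.png")
save(cv2.resize(ims[2],(560,420)),"w.png")
np.savez("f0.npz",*ims)
E
```

```text
pics
18.700000000000003
scene [[-0.16, 0.77, -0.62, 1339.69], [0.99, 0.11, -0.11, 124.19], [-0.01, -0.63, -0.78, 1181.71], [0.0, 0.0, 0.0, 1.0]] 475.6285752712741
shaker [289. 235.  89.  93.] 0.88 [529.  43.  75.]
nut_grip [286. 211.  22.  19.] 0.73 [515.  32. 163.]
pin_knob [259. 221.   6.   8.] 0.56 [592. -30. 205.]
lock [267. 224.  49.  39.] 0.91 [581. -10. 180.]
brush [295. 190.   3.  20.] 0.62 [423.  47. 150.]
plain_nut [289. 235.  89.  90.] 0.6 [586.  49. 150.]
spray [149. 190.  29.  61.] 0.59 [ 432. -406.   90.]
side [[-0.99, -0.08, 0.09, 439.56], [-0.12, 0.75, -0.65, 622.06], [-0.01, -0.66, -0.75, 898.34], [0.0, 0.0, 0.0, 1.0]] 445.98884029918776
shaker [283. 258. 115. 116.] 0.8 [514.  58.  75.]
nut_grip [287. 227.  28.  29.] 0.64 [508.  38. 163.]
lock [263. 200.  50.  46.] 0.75 [566. -17. 180.]
brush [321. 236.  35.  12.] 0.75 [435.  43. 150.]
plain_nut [272. 257.  16.  13.] 0.54 [530. 109. 150.]
spray [330. 126.  38.  61.] 0.98 [ 432. -403.   90.]
wrist [[0.41, 0.87, 0.28, 192.46], [0.91, -0.39, -0.13, 625.37], [0.0, 0.31, -0.95, 383.61], [0.0, 0.0, 0.0, 1.0]] 350.67664051621
```

Run:
```python
from h import *
z=np.load("f0.npz")
a=cv2.resize(z["arr_0"][165:275,215:355],(560,440),interpolation=cv2.INTER_CUBIC)
b=cv2.resize(z["arr_1"][170:320,210:360],(440,440),interpolation=cv2.INTER_CUBIC)
save(cv2.resize(np.hstack([a,b]),(800,352)),"b.png")
```

```text
(no output)
```

View pics/b.png

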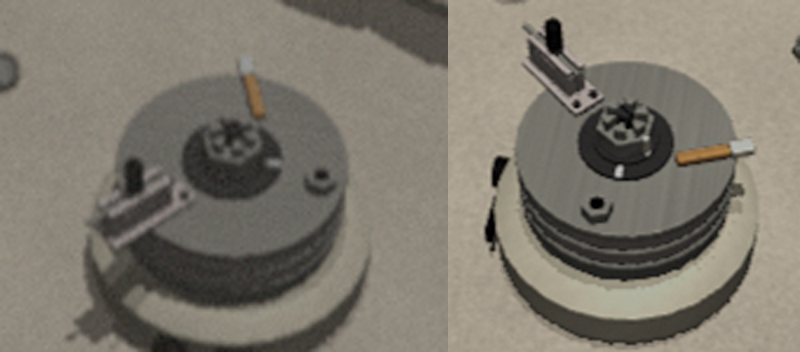

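View pics/a.png

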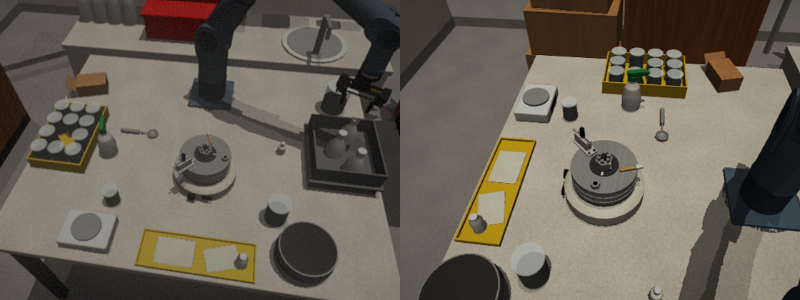

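```bash
R='{"x":0.415,"y":-0.93,"z":0.1,"yaw":0,"fingers":1}'; python3 -m jog '[{"x":0.4,"y":-0.9,"z":0.2,"yaw":0,"fingers":1},{"x":0.4,"y":-0.9,"z":0.2,"yaw":0,"fingers":1},{"x":0.4,"y":-0.95,"z":0.2,"yaw":0,"fingers":1},{"x":0.4,"y":-0.95,"z":0.2,"yaw":0,"fingers":1},{"x":0.4,"y":-0.95,"z":0.2,"yaw":0,"fingers":1}]'
python3 -m jog '[{"x":0.4,"y":-0.95,"z":0.1,"yaw":0,"fingers":1},{"x":0.4,"y":-0.95,"z":0.1,"yaw":0,"fingers":1},{"x":0.4,"y":-0.95,"z":0.1,"yaw":0,"fingers":1},{"x":0.4,"y":-0.95,"z":0.1,"yaw":0,"fingers":1},{"x":0.4,"y":-0.95,"z":0.1,"yaw":0,"fingers":1}]'
python3 -m jog '[{"x":0.45,"y":-0.95,"z":0,"yaw":0,"fingers":1},{"x":0.45,"y":-0.95,"z":0,"yaw":0,"fingers":1},{"x":0.45,"y":-0.95,"z":0,"yaw":0,"fingers":1},{"x":0.45,"y":-0.95,"z":0,"yaw":0,"fingers":1},{"x":0.45,"y":-0.65,"z":0,"yaw":0,"fingers":1}]'
python3 - <<'E'
from h import *
s=status.state(); print(s["t"],s["ee_pos"],np.round(s["eef_rot"],3).tolist(),np.round(s["joint_positions"],1))
f=grab_frame("wrist"); save(f["image"],"w1.png")
print(np.round(f["cam_to_world"],3).tolist())
np.savez("f1.npz",**f)
for k,z in (("nut_grip",163),("pin_knob",205),("lock",180),("brush",150),("plain_nut",150)):
    for r in find_in(k,f)[:2]: print(k,np.round(r["bbox"]),round(r["p"],2),np.round(ray(f,*r["bbox"][:2],z)))
E
```

```text
t: 1.82
ee_pos: [346.6, 405.7, 279.1]
eef_rot: [[-0.912, 0.409, 0.0], [0.409, 0.912, 0.0], [-0.0, 0.0, -1.0]]
ft_force: [0.6, -0.5, -0.1]
width: 87.9
grasp_force: 0.0
t: 2.45
ee_pos: [426.6, 215.8, 299.1]
eef_rot: [[-0.912, 0.409, 0.001], [0.409, 0.912, 0.0], [-0.0, 0.001, -1.0]]
ft_force: [0.8, -0.1, -0.2]
width: 88.0
grasp_force: 0.0
t: 3.08
ee_pos: [516.6, 37.0, 299.0]
eef_rot: [[-0.912, 0.411, 0.001], [0.411, 0.912, -0.0], [-0.001, 0.0, -1.0]]
ft_force: [-0.5, 0.7, 0.5]
width: 88.2
grasp_force: 0.0
3.075 [516.60775504  37.02663768 298.97946857] [[-0.912, 0.411, 0.001], [0.411, 0.912, -0.0], [-0.001, 0.0, -1.0]] [-23.5  14.1  17.3 104.9  -4.7  61.6  61.3]
[[0.411, 0.867, 0.283, 442.944], [0.912, -0.391, -0.126, 69.514], [0.001, 0.31, -0.951, 443.826], [0.0, 0.0, 0.0, 1.0]]
nut_grip [276. 193.  69.  72.] 0.75 [509.  35. 163.]
nut_grip [239.  96.  74.  78.] 0.58 [429.  41. 163.]
pin_knob [233. 305.  35.  67.] 0.58 [568. -29. 205.]
brush [238.  96.  71.  74.] 0.59 [428.  39. 150.]
plain_nut [368. 173.  37.  31.] 0.9 [529. 112. 150.]
```

View pics/w1.png

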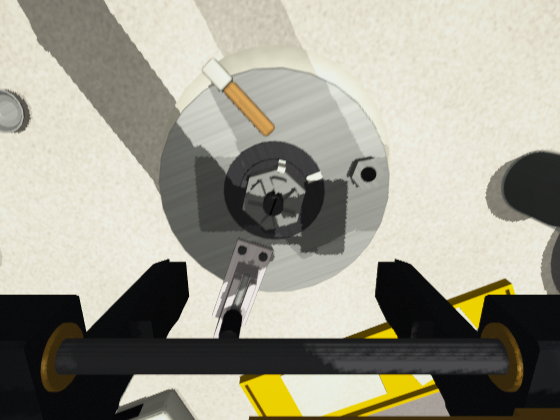

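Run:
```python
from h import *
f=dict(np.load("f1.npz"))
save(cv2.resize(f["image"][130:280,200:400],(800,600),interpolation=cv2.INTER_CUBIC),"z1.png")
```

```text
(no output)
```

View pics/z1.png

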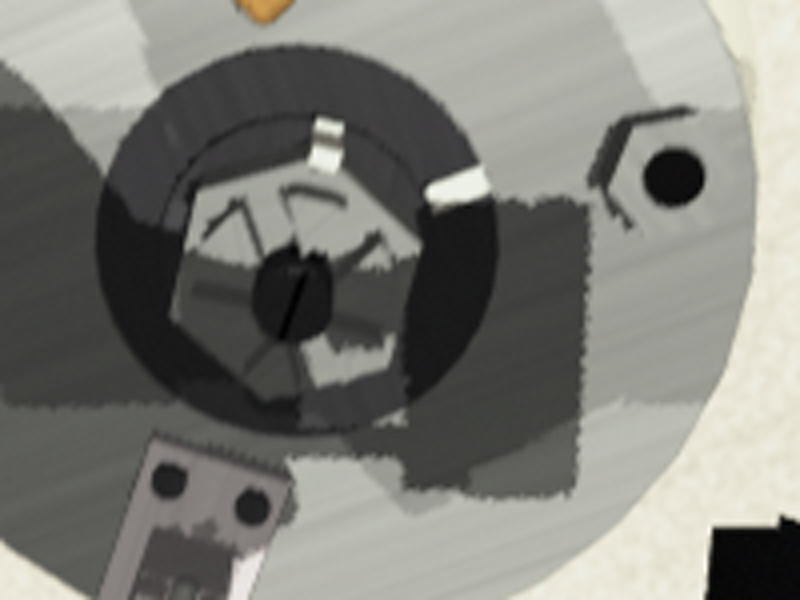

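Run:
```python
from h import *
f=dict(np.load("f1.npz"))
def w(u,v,z): return ray(f,u/4+200,v/4+130,z)[:2]
ang=lambda d: np.degrees(np.arctan2(d[1],d[0]))
# washer centre: fit ellipse-extremes as world circle
C=np.mean([w(97,240,149),w(497,240,149),w(297,45,149),w(297,435,149)],0); print("C",C)
for p in [(97,240),(497,240),(297,45),(297,435)]: print("r",np.linalg.norm(w(*p,149)-C))
print("wstripe",[ (ang(w(*p,149)-C),np.linalg.norm(w(*p,149)-C)) for p in [(488,186),(430,195)]])
print("nstripe flange",[ (ang(w(*p,153)-C),np.linalg.norm(w(*p,153)-C)) for p in [(330,122),(328,138)]])
for p in [(195,187),(318,160),(422,243),(402,385),(295,405),(170,320)]: d=w(*p,173)-C; print("hex",ang(d),ang(d)%60,np.linalg.norm(d))
print("bar end",ang(w(292,480,150)-w(150,435,150))-90,"scribe",ang(w(305,270,191)-w(283,335,191)),"stud",w(292,295,191))
print("left edge",ang(w(100,600,150)-w(150,435,150)))
print("knob",ray(f,233,320,219))
for z in(189,205,219): print(ang(ray(f,232,315,z)[:2]-C))
```

```text
C [510.68324527  32.46636514]
r 43.32487200471445
r 43.345150480883426
r 42.65725649899494
r 44.59303317591114
wstripe [(np.float64(83.17243055436934), np.float64(42.93205837351251)), (np.float64(86.61223350665885), np.float64(30.597536060604536))]
nstripe flange [(np.float64(141.13312706156754), np.float64(28.218033382795674)), (np.float64(140.11037175459796), np.float64(24.871789149429535))]
hex -156.82222708420232 23.177772915797675 26.470419519392216
hex 144.3307905659715 24.330790565971512 23.73749884216588
hex 80.1675520041422 20.167552004142195 26.201453171932176
hex 18.576694850563122 18.576694850563122 32.19940629100767
hex -24.584291989349712 35.41570801065029 28.006015307798663
hex -93.63984573954541 26.360154260454593 27.096511688177742
bar end -43.40393019722533 scribe 137.4260862348873 stud [509.58407251  32.78396317]
left edge -42.00423335594302
knob [572.47799016 -28.45865056 219.        ]
-44.30910901439443
-45.11684613095391
-46.00215488712146
```

Centre ≈(510.4, 32.6). The nut stripe is at ≈141°, the washer stripe at ≈84° and the lock x axis at ≈-43°, so the first slot needs a clockwise turn of ≈94°. I'll grip with the closing axis at 111°, which is clear of the guide.

```bash
python3 -m jog '[{"x":-0.16,"y":-0.11,"z":0,"yaw":1,"fingers":1},{"x":0,"y":0,"z":0,"yaw":1,"fingers":1},{"x":0,"y":0,"z":0,"yaw":1,"fingers":1},{"x":0,"y":0,"z":0,"yaw":1,"fingers":1},{"x":0,"y":0,"z":0,"yaw":1,"fingers":1}]'
python3 -m jog '[{"x":0,"y":0,"z":0,"yaw":1,"fingers":1},{"x":0,"y":0,"z":0,"yaw":1,"fingers":1},{"x":0,"y":0,"z":0,"yaw":0.6,"fingers":1},{"x":0,"y":0,"z":0,"yaw":0,"fingers":1},{"x":0,"y":0,"z":0,"yaw":0,"fingers":1}]'
python3 - <<'E'
from h import *
s=status.state(); print(s["t"],s["ee_pos"],np.degrees(np.arctan2(s["eef_rot"][1][1],s["eef_rot"][0][1])),np.round(s["joint_positions"],1))
f=grab_frame("wrist"); np.savez("f2.npz",**f)
b=proj(f,(510.4,32.6,165)); print(b)
u,v=int(b[0])-100,int(b[1])-75; print(u,v)
save(cv2.resize(f["image"][v:v+150,u:u+200],(800,600),interpolation=cv2.INTER_CUBIC),"z2.png")
for r in find_in("pin_knob",f)[:2]: print(r["bbox"],r["p"],ray(f,*r["bbox"][:2],205))
E
```

```text
t: 4.0
ee_pos: [509.2, 36.1, 298.8]
eef_rot: [[-0.994, -0.107, -0.0], [-0.107, 0.994, 0.0], [0.0, 0.001, -1.0]]
ft_force: [-0.1, -0.0, -0.2]
width: 88.1
grasp_force: 0.0
t: 4.62
ee_pos: [509.5, 35.3, 298.8]
eef_rot: [[-0.931, -0.365, -0.0], [-0.365, 0.931, 0.0], [-0.0, 0.0, -1.0]]
ft_force: [-0.4, -0.1, -0.1]
width: 87.8
grasp_force: 0.0
4.625 [509.47800902  35.28301523 298.75436271] 111.42613943624849 [-18.1  13.2  10.8 105.6  -2.8  61.4 105.2]
[278.29625451 200.32761353]
178 125
[156.6, 259.6, 90.5, 44.8] 0.64 [575.75993473 -39.39749139 205.        ]
```

View pics/z2.png

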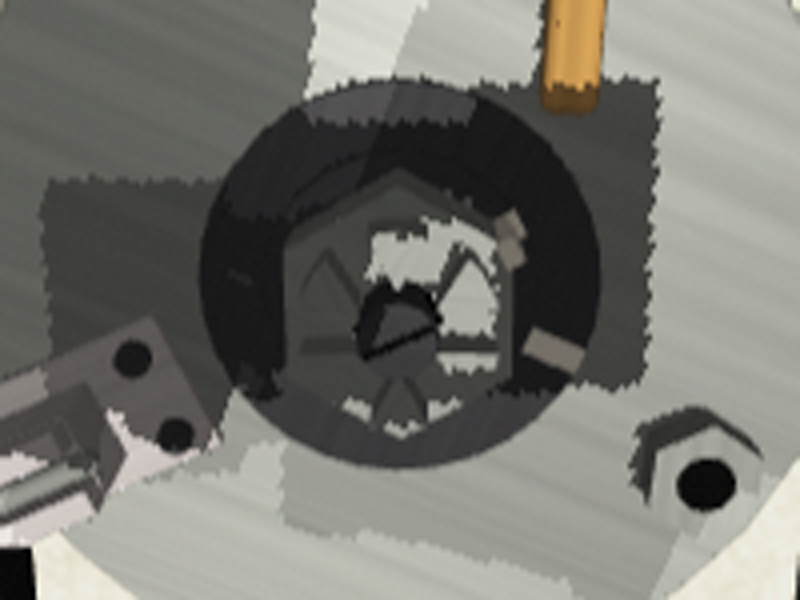

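Run:
```python
from h import *
f=dict(np.load("f2.npz"))
def w(u,v,z): return ray(f,u/4+178,v/4+125,z)[:2]
ang=lambda d: np.degrees(np.arctan2(d[1],d[0]))
C=np.mean([w(199,275,149),w(601,275,149),w(400,78,149),w(400,468,149)],0); print("C",C)
print("wstripe",[ (ang(w(*p,149)-C),np.linalg.norm(w(*p,149)-C)) for p in [(580,362),(528,340)]])
print("nstripe",[ (ang(w(*p,153)-C)) for p in [(516,218),]])
H=np.mean([w(*p,173) for p in [(285,245),(512,240),(512,375),(287,375),(400,170),(402,438)]],0); print("hexC",H)
print("hexedge",ang(w(512,240,173)-w(512,375,173)),ang(w(285,245,173)-w(287,375,173)))
print("bar end",ang(w(217,437,150)-w(153,317,150))-90,"scribe",ang(w(362,357,191)-w(440,322,191)),"stud",w(399,330,191))
print("pin", ang(w(0,500,179)-w(90,465,179)))
s=status.state(); print(s["t"],s["ee_pos"])
```

```text
C [510.01816257  32.04525827]
wstripe [(np.float64(85.67969996570052), np.float64(44.22870626674955)), (np.float64(84.86749241035585), np.float64(31.505299093198857))]
nstripe [np.float64(141.56686283756375)]
hexC [509.8703593   32.13317793]
hexedge -157.34236655006364 -159.35895173360817
bar end -44.22024183377066 scribe -43.40322118578517 stud [508.7026415   31.71429373]
pin -46.39196070715372
4.725 [509.58696     34.98697565 298.74666013]
```

```bash
python3 -m jog '[{"x":0,"y":0,"z":-0.8,"yaw":0,"fingers":1},{"x":0,"y":0,"z":-0.8,"yaw":0,"fingers":1},{"x":0,"y":0,"z":-0.8,"yaw":0,"fingers":1},{"x":0,"y":0,"z":-0.2,"yaw":0,"fingers":1},{"x":0,"y":0,"z":0,"yaw":0,"fingers":1}]'
```

```text
t: 5.35
ee_pos: [509.8, 34.7, 195.0]
eef_rot: [[-0.931, -0.365, -0.0], [-0.365, 0.931, -0.0], [0.0, -0.0, -1.0]]
ft_force: [0.2, 0.4, 0.4]
width: 88.0
grasp_force: 0.0
```

```bash
python3 -m jog '[{"x":0,"y":-0.06,"z":-0.3,"yaw":0,"fingers":1},{"x":0,"y":0,"z":-0.3,"yaw":0,"fingers":1},{"x":0,"y":0,"z":-0.32,"yaw":0,"fingers":1},{"x":0,"y":0,"z":0,"yaw":0,"fingers":1},{"x":0,"y":0,"z":0,"yaw":0,"fingers":1}]'
```

```text
t: 5.98
ee_pos: [509.8, 32.2, 157.9]
eef_rot: [[-0.931, -0.365, 0.0], [-0.365, 0.931, -0.0], [-0.0, -0.0, -1.0]]
ft_force: [0.2, -0.0, -0.2]
width: 87.7
grasp_force: 0.0
```

```bash
python3 -m jog '[{"x":0,"y":0,"z":0,"yaw":0,"fingers":-1},{"x":0,"y":0,"z":0,"yaw":0,"fingers":-1},{"x":0,"y":0,"z":0,"yaw":0,"fingers":-1},{"x":0,"y":0,"z":0,"yaw":0,"fingers":-1},{"x":0,"y":0,"z":0,"yaw":0,"fingers":-1}]'; python3 -m jog '[{"x":0,"y":0,"z":0,"yaw":0,"fingers":-1},{"x":0,"y":0,"z":0,"yaw":0,"fingers":-1},{"x":0,"y":0,"z":0,"yaw":0,"fingers":-1},{"x":0,"y":0,"z":0,"yaw":0,"fingers":-1},{"x":0,"y":0,"z":0,"yaw":0,"fingers":-1}]'
```

```text
t: 6.6
ee_pos: [509.9, 31.8, 158.0]
eef_rot: [[-0.931, -0.365, 0.0], [-0.365, 0.931, -0.0], [-0.0, -0.001, -1.0]]
ft_force: [0.4, -2.0, 0.2]
width: 45.9
grasp_force: 30.0
t: 7.22
ee_pos: [509.9, 31.8, 158.0]
eef_rot: [[-0.931, -0.365, 0.0], [-0.365, 0.931, -0.0], [-0.0, -0.001, -1.0]]
ft_force: [1.7, -3.9, 1.0]
width: 45.8
grasp_force: 30.0
```

```bash
python3 -m jog '[{"x":0,"y":0,"z":0,"yaw":-0.6,"fingers":-1},{"x":0,"y":0,"z":0,"yaw":-0.6,"fingers":-1},{"x":0,"y":0,"z":0,"yaw":-0.6,"fingers":-1},{"x":0,"y":0,"z":0,"yaw":-0.6,"fingers":-1},{"x":0,"y":0,"z":0,"yaw":-0.6,"fingers":-1}]'; python3 -c "
from h import *
s=status.state();print(s['moment'],s['joint_positions'])"
```

```text
t: 7.85
ee_pos: [509.8, 32.3, 158.0]
eef_rot: [[-0.998, -0.059, 0.0], [-0.059, 0.998, -0.0], [-0.0, -0.0, -1.0]]
ft_force: [0.6, -2.7, 1.5]
width: 45.7
grasp_force: 30.0
[-0.57595421 -0.24401238  0.30652629] [-19.74460421  24.05251605  13.79049785 113.62226395  -8.15018098
  43.21677596  92.20391107]
```

```bash
python3 -m jog '[{"x":0,"y":0,"z":0,"yaw":-0.8,"fingers":-1},{"x":0,"y":0,"z":0,"yaw":-0.8,"fingers":-1},{"x":0,"y":0,"z":0,"yaw":-0.8,"fingers":-1},{"x":0,"y":0,"z":0,"yaw":-0.8,"fingers":-1},{"x":0,"y":0,"z":0,"yaw":-0.8,"fingers":-1}]'; python3 -m jog '[{"x":0,"y":0,"z":0,"yaw":-0.8,"fingers":-1},{"x":0,"y":0,"z":0,"yaw":-0.8,"fingers":-1},{"x":0,"y":0,"z":0,"yaw":-0.8,"fingers":-1},{"x":0,"y":0,"z":0,"yaw":-0.8,"fingers":-1},{"x":0,"y":0,"z":0,"yaw":-0.8,"fingers":-1}]';  python3 -m jog '[{"x":0,"y":0,"z":0,"yaw":-0.8,"fingers":-1},{"x":0,"y":0,"z":0,"yaw":-0.8,"fingers":-1},{"x":0,"y":0,"z":0,"yaw":-0.8,"fingers":-1},{"x":0,"y":0,"z":0,"yaw":-0.8,"fingers":-1},{"x":0,"y":0,"z":0,"yaw":0,"fingers":-1}]'
```

```text
t: 8.48
ee_pos: [510.0, 33.0, 158.0]
eef_rot: [[-0.936, 0.353, 0.001], [0.353, 0.936, 0.001], [-0.0, 0.001, -1.0]]
ft_force: [0.5, -1.2, 1.3]
width: 45.9
grasp_force: 30.0
t: 9.1
ee_pos: [510.3, 33.6, 158.0]
eef_rot: [[-0.712, 0.702, 0.001], [0.702, 0.712, 0.001], [-0.0, 0.002, -1.0]]
ft_force: [2.6, 0.0, -1.1]
width: 45.4
grasp_force: 30.0
t: 9.72
ee_pos: [510.7, 33.8, 158.0]
eef_rot: [[-0.444, 0.896, 0.002], [0.896, 0.444, 0.001], [0.0, 0.002, -1.0]]
ft_force: [4.5, 1.8, -1.6]
width: 45.9
grasp_force: 30.0
```

```bash
python3 -m jog '[{"x":0,"y":0,"z":0,"yaw":-0.6,"fingers":-1},{"x":0,"y":0,"z":0,"yaw":-0.6,"fingers":-1},{"x":0,"y":0,"z":0,"yaw":-0.45,"fingers":-1},{"x":0,"y":0,"z":0,"yaw":0,"fingers":-1},{"x":0,"y":0,"z":0,"yaw":0,"fingers":-1}]'
```

```text
t: 10.35
ee_pos: [511.0, 33.9, 158.1]
eef_rot: [[-0.284, 0.959, 0.003], [0.959, 0.284, 0.002], [0.001, 0.003, -1.0]]
ft_force: [6.4, 2.7, -4.4]
width: 45.6
grasp_force: 30.0
```

```bash
python3 -m jog '[{"x":0,"y":0,"z":0,"yaw":0,"fingers":1},{"x":0,"y":0,"z":0,"yaw":0,"fingers":1},{"x":0,"y":0,"z":0,"yaw":0,"fingers":1},{"x":0,"y":0,"z":0.3,"yaw":0,"fingers":1},{"x":0,"y":0,"z":0.7,"yaw":0,"fingers":1}]';python3 -m jog '[{"x":0,"y":0,"z":0.9,"yaw":0.8,"fingers":1},{"x":0,"y":0,"z":0.9,"yaw":0.8,"fingers":1},{"x":0,"y":0,"z":0.8,"yaw":0.9,"fingers":1},{"x":0,"y":0,"z":0,"yaw":1,"fingers":1},{"x":0,"y":0,"z":0,"yaw":1,"fingers":1}]';python3 -m jog '[{"x":0,"y":0,"z":0,"yaw":0.5,"fingers":1},{"x":0,"y":0,"z":0,"yaw":0,"fingers":1},{"x":0,"y":0,"z":0,"yaw":0,"fingers":1},{"x":0,"y":0,"z":0,"yaw":0,"fingers":1},{"x":0,"y":0,"z":0,"yaw":0,"fingers":1}]'
python3 - <<'E'
from h import *
f=grab_frame("wrist"); np.savez("f3.npz",**f)
b=proj(f,(510.4,32.6,165)); print(b)
u,v=int(b[0])-130,int(b[1])-75; print(u,v)
save(cv2.resize(f["image"][v:v+195,u:u+260],(800,600),interpolation=cv2.INTER_CUBIC),"z3.png")
for r in find_in("pin_knob",f)[:2]: print(r["bbox"],r["p"],ray(f,*r["bbox"][:2],205))
E
```

```text
t: 10.98
ee_pos: [508.9, 32.0, 198.2]
eef_rot: [[-0.281, 0.96, -0.002], [0.96, 0.281, -0.001], [-0.0, -0.002, -1.0]]
ft_force: [-0.6, -0.2, 1.3]
width: 88.0
grasp_force: 0.0
t: 11.6
ee_pos: [509.8, 32.0, 303.2]
eef_rot: [[-0.689, 0.725, 0.001], [0.725, 0.689, 0.001], [-0.001, 0.001, -1.0]]
ft_force: [0.6, 0.3, -0.7]
width: 87.9
grasp_force: 0.0
t: 12.22
ee_pos: [509.7, 32.2, 301.9]
eef_rot: [[-0.723, 0.691, -0.0], [0.691, 0.723, -0.0], [0.0, -0.0, -1.0]]
ft_force: [0.6, 0.2, 0.1]
width: 88.2
grasp_force: 0.0
[282.84837858 199.42055303]
152 124
[282.8, 310.5, 19.4, 60.3] 0.73 [568.64321952 -23.21967394 205.        ]
```

View pics/z3.png

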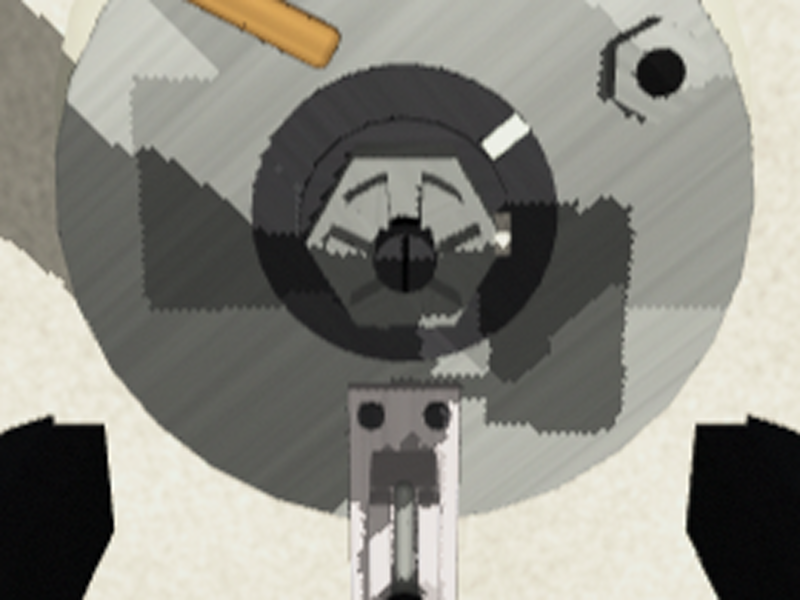

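```bash
python3 -m jog '[{"x":0.7,"y":-0.65,"z":0,"yaw":0,"fingers":1},{"x":0.7,"y":-0.65,"z":0,"yaw":0,"fingers":1},{"x":0.45,"y":-0.45,"z":0,"yaw":0,"fingers":1},{"x":0,"y":0,"z":0,"yaw":0,"fingers":1},{"x":0,"y":0,"z":0,"yaw":0,"fingers":1}]'
python3 - <<'E'
from h import *
f=grab_frame("wrist"); np.savez("f4.npz",**f)
b=proj(f,(583,-38,205)); print(b)
u,v=int(b[0])-130,int(b[1])-120; print(u,v)
save(cv2.resize(f["image"][v:v+195,u:u+260],(800,600),interpolation=cv2.INTER_CUBIC),"z4.png")
for n in ("wrist","scene","side"):
  if n!="wrist": f=grab_frame(n)
  for r in find_in("pin_knob",f)[:2]: print(n,r["bbox"],r["p"],ray(f,*r["bbox"][:2],205))
E
```

```text
t: 12.95
ee_pos: [583.2, -37.0, 301.6]
eef_rot: [[-0.724, 0.69, -0.001], [0.69, 0.724, 0.001], [0.001, -0.0, -1.0]]
ft_force: [-0.2, 0.6, -0.1]
width: 88.4
grasp_force: 0.0
[280.90446882 215.22989618]
150 95
wrist [283.7, 214.9, 24.0, 105.4] 0.95 [584.21891063 -36.35722049 205.        ]
wrist [187.2, 360.6, 57.9, 78.9] 0.33 [ 621.70517776 -183.66511573  205.        ]
```

View pics/z4.png

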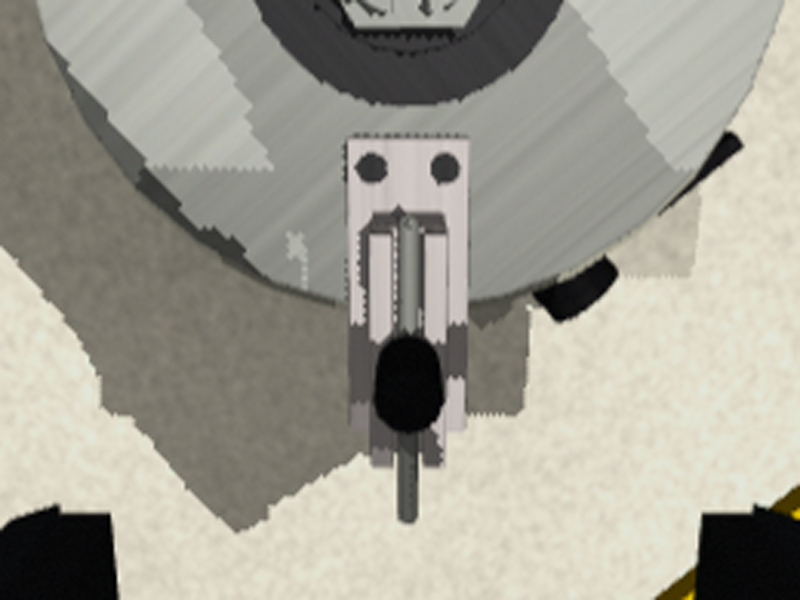

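```bash
python3 -m jog '[{"x":0.07,"y":-0.06,"z":-0.8,"yaw":0,"fingers":1},{"x":0,"y":0,"z":-0.8,"yaw":0,"fingers":1},{"x":0,"y":0,"z":-0.7,"yaw":0,"fingers":1},{"x":0,"y":0,"z":-0.32,"yaw":0,"fingers":1},{"x":0,"y":0,"z":0,"yaw":0,"fingers":1}]'; python3 -m jog '[{"x":0,"y":0,"z":0,"yaw":0,"fingers":-1},{"x":0,"y":0,"z":0,"yaw":0,"fingers":-1},{"x":0,"y":0,"z":0,"yaw":0,"fingers":-1},{"x":0,"y":0,"z":0,"yaw":0,"fingers":-1},{"x":0,"y":0,"z":0,"yaw":0,"fingers":-1}]'; python3 -m jog '[{"x":0,"y":0,"z":0,"yaw":0,"fingers":-1},{"x":0,"y":0,"z":0,"yaw":0,"fingers":-1},{"x":0,"y":0,"z":0,"yaw":0,"fingers":-1},{"x":0,"y":0,"z":0,"yaw":0,"fingers":-1},{"x":0,"y":0,"z":0,"yaw":0,"fingers":-1}]'
```

```text
t: 13.88
ee_pos: [586.2, -40.0, 196.9]
eef_rot: [[-0.723, 0.69, -0.001], [0.69, 0.723, -0.0], [0.001, -0.001, -1.0]]
ft_force: [0.2, -0.1, 0.5]
width: 88.1
grasp_force: 0.0
t: 14.5
ee_pos: [586.5, -40.1, 197.2]
eef_rot: [[-0.723, 0.69, 0.0], [0.69, 0.723, 0.0], [-0.0, 0.0, -1.0]]
ft_force: [-0.6, -0.4, 0.2]
width: 40.2
grasp_force: 0.0
t: 15.12
ee_pos: [586.9, -39.8, 197.1]
eef_rot: [[-0.724, 0.69, 0.001], [0.69, 0.724, 0.0], [-0.0, 0.001, -1.0]]
ft_force: [3.2, 1.2, -1.1]
width: 15.2
grasp_force: 30.0
```

```bash
python3 -m jog '[{"x":-0.13,"y":0.124,"z":0,"yaw":0,"fingers":-1},{"x":-0.13,"y":0.124,"z":0,"yaw":0,"fingers":-1},{"x":-0.13,"y":0.124,"z":0,"yaw":0,"fingers":-1},{"x":-0.13,"y":0.124,"z":0,"yaw":0,"fingers":-1},{"x":-0.13,"y":0.124,"z":0,"yaw":0,"fingers":-1}]'; python3 -m jog '[{"x":-0.13,"y":0.124,"z":0,"yaw":0,"fingers":-1},{"x":-0.13,"y":0.124,"z":0,"yaw":0,"fingers":-1},{"x":-0.13,"y":0.124,"z":0,"yaw":0,"fingers":-1},{"x":-0.08,"y":0.076,"z":0,"yaw":0,"fingers":-1},{"x":0,"y":0,"z":0,"yaw":0,"fingers":-1}]'
```

```text
t: 15.75
ee_pos: [560.4, -14.6, 197.2]
eef_rot: [[-0.724, 0.69, 0.001], [0.69, 0.724, 0.0], [-0.0, 0.001, -1.0]]
ft_force: [6.0, 1.7, -4.0]
width: 15.0
grasp_force: 30.0
t: 16.38
ee_pos: [541.2, 3.7, 197.1]
eef_rot: [[-0.724, 0.69, -0.001], [0.69, 0.724, 0.001], [0.001, 0.0, -1.0]]
ft_force: [2.2, 5.1, -1.9]
width: 15.0
grasp_force: 30.0
```

```bash
python3 -m jog '[{"x":-0.05,"y":0.048,"z":0,"yaw":0,"fingers":-1},{"x":-0.05,"y":0.048,"z":0,"yaw":0,"fingers":-1},{"x":-0.04,"y":0.038,"z":0,"yaw":0,"fingers":-1},{"x":0,"y":0,"z":0,"yaw":0,"fingers":-1},{"x":0,"y":0,"z":0,"yaw":0,"fingers":-1}]'
```

```text
t: 17.0
ee_pos: [537.7, 7.1, 197.4]
eef_rot: [[-0.723, 0.691, 0.004], [0.691, 0.723, -0.002], [-0.004, 0.002, -1.0]]
ft_force: [10.1, 0.7, -8.4]
width: 14.8
grasp_force: 30.0
```

```bash
python3 -m jog '[{"x":-0.05,"y":0.048,"z":0,"yaw":0,"fingers":-1},{"x":0,"y":0,"z":0,"yaw":0,"fingers":-1},{"x":0,"y":0,"z":0,"yaw":0,"fingers":-1},{"x":0,"y":0,"z":0,"yaw":0,"fingers":-1},{"x":0,"y":0,"z":0,"yaw":0,"fingers":-1}]'
```

```text
t: 17.62
ee_pos: [537.6, 7.1, 197.5]
eef_rot: [[-0.722, 0.692, 0.008], [0.692, 0.722, -0.004], [-0.009, 0.003, -1.0]]
ft_force: [15.6, -5.4, -15.1]
width: 14.9
grasp_force: 30.0
```

Firm stop: the force rose without further motion, so the pin is home. Next I let go, straight up.

```bash
python3 -m jog '[{"x":0.03,"y":-0.03,"z":0,"yaw":0,"fingers":-1},{"x":0,"y":0,"z":0,"yaw":0,"fingers":-0.3},{"x":0,"y":0,"z":0,"yaw":0,"fingers":0},{"x":0,"y":0,"z":0,"yaw":0,"fingers":0.3},{"x":0,"y":0,"z":0,"yaw":0,"fingers":0.5}]'; python3 -m jog '[{"x":0,"y":0,"z":0.5,"yaw":0,"fingers":0.5},{"x":0,"y":0,"z":0.8,"yaw":0,"fingers":0.5},{"x":0,"y":0,"z":0.8,"yaw":0,"fingers":0.5},{"x":0,"y":0,"z":0.6,"yaw":0,"fingers":0.5},{"x":0,"y":0,"z":0,"yaw":0,"fingers":0.5}]'
python3 - <<'E'
from h import *
f=grab_frame("wrist")
b=proj(f,(520,20,190)); print(b)
u,v=int(b[0])-130,int(b[1])-100; print(u,v)
save(cv2.resize(f["image"][v:v+195,u:u+260],(800,600),interpolation=cv2.INTER_CUBIC),"z5.png")
E
```

```text
t: 18.25
ee_pos: [535.0, 8.6, 197.1]
eef_rot: [[-0.723, 0.69, -0.0], [0.69, 0.723, -0.0], [0.0, -0.0, -1.0]]
ft_force: [-1.1, -0.8, -0.2]
width: 53.3
grasp_force: 0.0
t: 18.88
ee_pos: [536.2, 8.6, 306.6]
eef_rot: [[-0.723, 0.69, 0.003], [0.69, 0.723, 0.001], [-0.002, 0.003, -1.0]]
ft_force: [0.3, 0.3, -0.1]
width: 66.6
grasp_force: 0.0
[277.73581412 181.46555633]
147 81
```

View pics/z5.png

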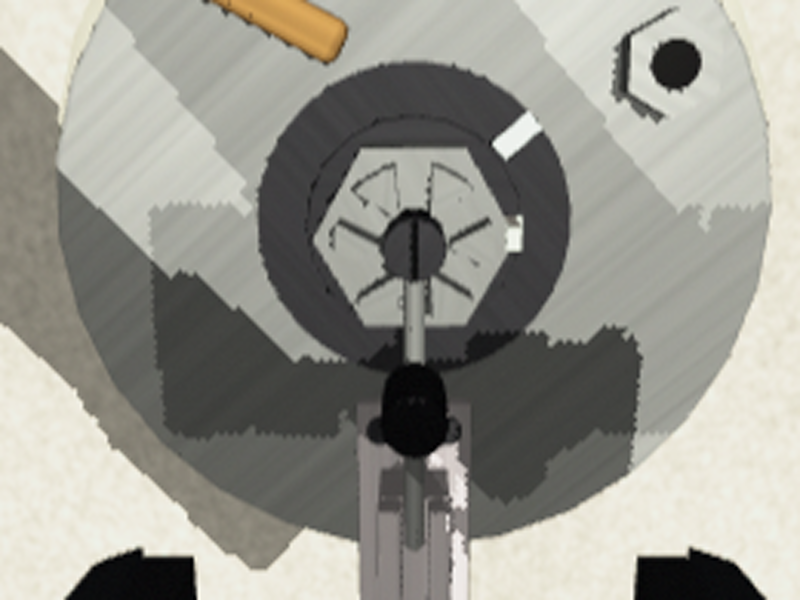

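The picture shows the pin running through the slot into the stud at (415,290), the knob at (415,410) and the nut stripe past the washer stripe. The brush and plain nut look undisturbed.

```bash
python3 -c "
from h import *
print(ticket.close_job())"
```

```text
the job is handed in; nothing more can be done
None
```

I tightened the nut about 95° clockwise to the first slot past snug (roughly 38° past), slid the pin home to its end stop, released it and handed the job in at about 19 s; no verdict was returned.

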